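# Slide a box of screws down its stock lane

## Robot

A 6-joint arm with a two-finger parallel gripper is mounted at the origin on a cart in front of the work surface, level with it; the furniture and walls round the work are solid. World frame = base frame: x ahead of the robot, y to its left, z up, the work surface at z = 0. Lengths are in m, angles in rad, forces in N, time in s.
With the tool pointing down it reaches from about 0.35 to 1 m from the base axis. Payload 7.1 kg.
Tool frame: the origin (TCP) lies at the very end of the fingers, on their centre line; the grasp point (between the pads) lies 19 mm behind it; z points along the fingers, x is the direction in which the jaws open and shut, and the axes are right-handed (so a half turn about z gives the same grasp; the last joint's range is limited). The gripper opens to 85 mm and grips with 20 to 120 N. Pads are 22 mm wide; open, the fingers measure 114 mm over their backs; the gripper's body (76 mm by 85 mm) begins 54 mm behind the grasp point. The pads swing forward as they close: fully open they stand 13 mm farther back than shut.
Start: joints at [1.118, 0.423, 1.63, -0, 1.089, -0.019], TCP at [0.263, 0.567, 0.231] pointing down, gripper open.
Joint ranges: [-3, 3], [-0.9, 2.11], [0.09, 2.58], [-1.31, 4.45], [0.11, 2.69], [-2.54, 2.54]. Speed limits (rad/s): [2.39, 2.39, 3.01, 3.14, 3.14, 3.14].

## Interface

Orientations are given as a unit quaternion [x, y, z, w].
In Python, from station import telemetry, get_image, calibration, hand_in gives the robot as it stands.
- The arm moves only by the shell command python3 -m inch 'ROWS' [OPENING]. ROWS is JSON, one flat list of numbers, 6 for each row, row after row: the shift along the tool's x, y, z in units of 0.15 m (1.0 is 0.15 m), then the turn, a rotation vector about the tool's x, y, z in units of 45 degrees (1.0 is 45 degrees). In form: [dx, dy, dz, ax, ay, az, dx, dy, dz, ax, ay, az, ...]. A call has exactly 5 rows; each row is the pose to reach, as a shift and turn from the pose commanded when the call began, along the tool's axes at that moment; what a row does not reach only later rows make up. A row lasts 1/12 s, in which the tool goes at most 41.7 mm and 7.16 degrees, less where a joint would pass 70% of its speed; a pose out of reach is approached as far as the arm can. A call with a number of a shift or a turn outside -1 to 1 is refused whole. A call with a gripper value outside its range is refused whole. OPENING is the gripper command: -1 is fully open, 1 is shut, values between are in proportion, set as the call begins (- or left out, the last holds). The fingers move at their own pace and stop on an object; the grip force is fixed at half the most. Time passes only in rows, so rows that repeat a pose let the fingers close, or fill a call up. It gives the time, the measured TCP pose, the force and the opening at its end, in the units of the state.
- telemetry.sense(): the state, without advancing time (a new reading comes with each control period).
- get_image(name): name is "scene" or "top" or "wrist"; returns the picture (400x640x3 uint8, red, green, blue); there is no depth.
- calibration(name): a dict with "vertical_fov" (degrees; the focal length in pixels is half the picture's height over the tangent of half this angle, whatever the lens; pixels are square), "cx", "cy" (the principal point, pixels), "R" (3x3) and "t" (3): a world point X has camera coordinates R X + t. Camera axes: x right, y down, z forward; pixel columns grow to the right and rows downward; lengths in m; the calibration is good to about 2 mm. A picture is of the moment at which its call begins: read the wrist's pose just before it. calibration takes no time and is no camera call; for the wrist camera it gives the pose at the moment of the call.
- hand_in(): hands the job in, once; it reports no verdict.
The state is a dict: "time_s": time; "q": joint angles; "dq": joint speeds; "effort": joint torques, N m; "ee_pos": TCP position; "orientation": TCP orientation; "force": force on the tool from outside, world axes, zero at the start; "torque": the same for the moment, N m; "opening": finger opening in m.
Only numpy, scipy, OpenCV 4.12 (cv2) and the standard library are available. Lean on these libraries where they do the work, as an engineer would, in place of code of your own. Each camera call takes 0.05 s, during which the arm holds its last target.

## Task

The box of screws standing in front of the two-lane stock rack belongs in the lane that already holds an identical box. Using only the fingertips or the outside of the fingers, gently push it square in front of that lane and then down it until it sits straight and close up behind the other box. It must not touch any guide rail, must not be lifted, gripped or tipped, and the box and tin already in the lanes stay where they are; then draw clear.

Things in the scene. Friction and masses are not known exactly. Their poses are not given: they have to be found in the camera images.
- rack: Fixed plywood plate 222 (x) x 400 (y) x 6 mm with two lanes. Origin: centre of its underside; +y runs down the lanes, x points across them, away from the robot. Open apron from y = -200 to -50 mm, lanes from y = -50 to the end stop's face at y = +188 (stop top z = 36 mm). Lanes are 90 mm wide between rails, centred at x = -51 and +51 mm. Things slide on the plate's top, 6 mm above the origin.
- rail_near: Aluminium guide rail nearest the robot, 12 mm wide, 238 mm long along the rack's y, 18 mm high, fixed on the plate (top 24 mm above the desk). Origin: centre of its underside, at rack x = -102, y = +69 mm; axes as the rack's.
- rail_mid: Identical guide rail between the lanes, centred at rack x = 0, y = +69 mm.
- rail_far: Identical guide rail farthest from the robot, centred at rack x = +102, y = +69 mm.
- box: The loose cardboard box of screws to be pushed, 66 (x) x 96 (y) x 43 mm high, about 0.4 to 0.75 kg. At the start it stands on the open apron, clear of the rails, roughly between the two lanes and somewhat askew. Origin: centre of its underside; its y axis is its long axis and points roughly down the lanes.
- stock_box: Identical loose box of screws, 66 x 96 x 43 mm, already standing at the inner end of one lane against the end stop, long axis along the lane. Origin: centre of its underside, axes as those of the pushed box. It may be in either lane.
- tin: Round green tin, 68 mm diameter, 62 mm high, standing at the inner end of the other lane. Origin: centre of its underside.

How it is judged:
At the end, for the whole second after the job is handed in: The pushed box stands flat and at rest on the plate in the same lane as the identical box, less than 8 mm behind it, within 12 mm of it sideways and within 0.1 rad of the lane's direction; the other box and the tin are within 10 mm of where they were (y of box in the frame of stock_box between -0.104 and -0.09 m and x of box in the frame of stock_box between -0.012 and 0.012 m and angle between the y axis of box and the y axis of rack, either way round below 0.1 rad and angle between box's own z axis and vertical below 0.05 rad and z of box in the frame of rack between 0.002 and 0.01 m and distance of each of stock_box, tin from where it was at the start of the episode below 0.01 m and linear speed of box below 0.01 m/s); the robot touches nothing.
It fails at once if the pushed box touches a guide rail (contact force between box and rail_near above 0.2 N or contact force between box and rail_mid above 0.2 N or contact force between box and rail_far above 0.2 N).
It fails at once if the pushed box is lifted off the plate (z of box in the frame of rack above 0.014 m).
It fails at once if the pushed box is tipped (angle between box's own z axis and vertical above 0.15 rad).
It fails at once if the fingers squeeze or press the box hard, over 30 N (contact force between box and the fingers above 30 N).
It fails at once if the box or the tin already in the lanes is pushed out of place (distance of any of stock_box, tin from where it was at the start of the episode above 0.012 m).
It also fails if it takes over 54 s, if anything falls off the work surface, if the arm or the gripper's body presses on something with over 40 N, if the wrist force passes 120 N, or if a joint passes its speed limit or range.

## Working session

There is one attempt and no reset: what is moved stays moved. The work goes in short steps, Python scripts to look and compute and a shell command to move; the robot and the scene stay as the last step left them, time stands still between calls to the robot, and variables do not carry over. Pictures are saved under pics/ and viewed, and the job is handed in when it is done.

```bash
mkdir -p pics; ls
python3 - <<'E'
from station import telemetry,get_image,calibration
import cv2
s=telemetry.sense();print(s)
for n in("scene","top"):
    print(n,calibration(n));cv2.imwrite(f"pics/{n}0.png",get_image(n)[:,:,::-1])
E
```

```text
pics
{'time_s': 0.0, 'q': array([ 1.11798640e+00,  4.23873555e-01,  1.63072880e+00,  4.52406688e-05,
        1.08860273e+00, -1.90041330e-02]), 'dq': array([-0.00034822, -0.00055903,  0.00076974,  0.00080295,  0.00022503,
        0.00125302]), 'effort': array([ 1.07799046e-03, -5.57369792e+01, -2.81751287e+01,  6.72527079e-06,
        7.09955755e-03, -3.67865516e-05]), 'ee_pos': array([0.26242192, 0.56660765, 0.23051003]), 'orientation': array([ 8.42717405e-01,  5.38355574e-01, -6.97995392e-04,  4.03965304e-04]), 'force': array([-1.08197929,  0.24280939,  0.41667271]), 'torque': array([ 0.00956341,  0.0292175 , -0.01774963]), 'opening': 0.0857863123332213}
scene {'vertical_fov': 47.98524305194648, 'cx': 323.8474054937661, 'cy': 203.66669087670803, 'R': array([[ 0.99823248, -0.05827383, -0.01166545],
       [-0.05039478, -0.72596078, -0.68588725],
       [ 0.03150062,  0.6852628 , -0.72761432]]), 't': array([-0.51549703,  0.18482952,  0.75812721])}
top {'vertical_fov': 51.51117398892077, 'cx': 315.6016360399923, 'cy': 209.5696833538742, 'R': array([[-0.0156723 , -0.99986286,  0.00535183],
       [-0.99642962,  0.01517394, -0.08305281],
       [ 0.08296021, -0.00663435, -0.99653078]]), 't': array([0.20383141, 0.51307251, 0.8491787 ])}
```

View pics/top0.png

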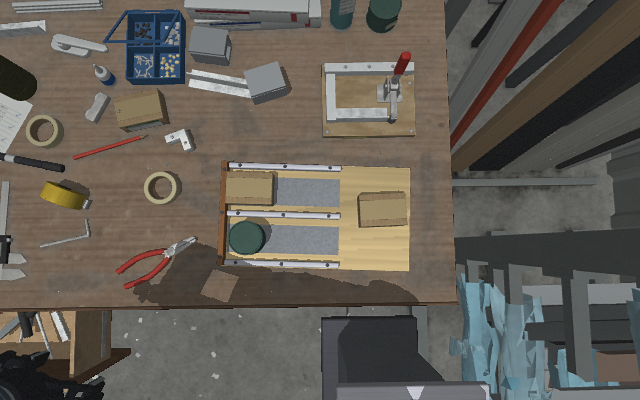

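View pics/scene0.png

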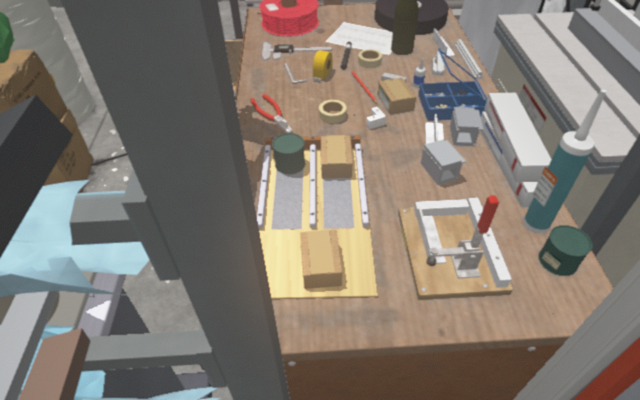

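The top view shows the stock box in the far lane at about (249,188), the tin in the near lane at (247,237) and the loose box at (382,209). Next I enlarge and measure.

```bash
cat > h.py <<'E'
import numpy as np,cv2
from station import telemetry,get_image,calibration
def K(c): 
    f=200/np.tan(np.radians(c["vertical_fov"]/2)); return f
def ray(c,uv,z):
    f=K(c);R=np.array(c["R"]);t=np.array(c["t"])
    uv=np.atleast_2d(np.array(uv,float))
    d=np.c_[(uv[:,0]-c["cx"])/f,(uv[:,1]-c["cy"])/f,np.ones(len(uv))]@R
    o=-R.T@t
    return o+d*((z-o[2])/d[:,2])[:,None]
def proj(c,X):
    p=np.atleast_2d(X)@np.array(c["R"]).T+np.array(c["t"]);f=K(c)
    return np.c_[c["cx"]+f*p[:,0]/p[:,2],c["cy"]+f*p[:,1]/p[:,2]]
E
python3 - <<'E'
from h import *
im=cv2.imread("pics/top0.png")
cv2.imwrite("pics/topc.png",cv2.resize(im[150:285,215:415],None,fx=4,fy=4,interpolation=cv2.INTER_CUBIC))
c=calibration("top")
print(ray(c,[[410,167],[408,271],[340,165],[340,268],[224,161],[222,268]],0.006).round(4))
E
```

```text
[[ 0.6064 -0.0091  0.006 ]
 [ 0.3843  0.0028  0.006 ]
 [ 0.6129  0.1417  0.006 ]
 [ 0.3929  0.1462  0.006 ]
 [ 0.6253  0.3913  0.006 ]
 [ 0.3969  0.3949  0.006 ]]
```

View pics/topc.png

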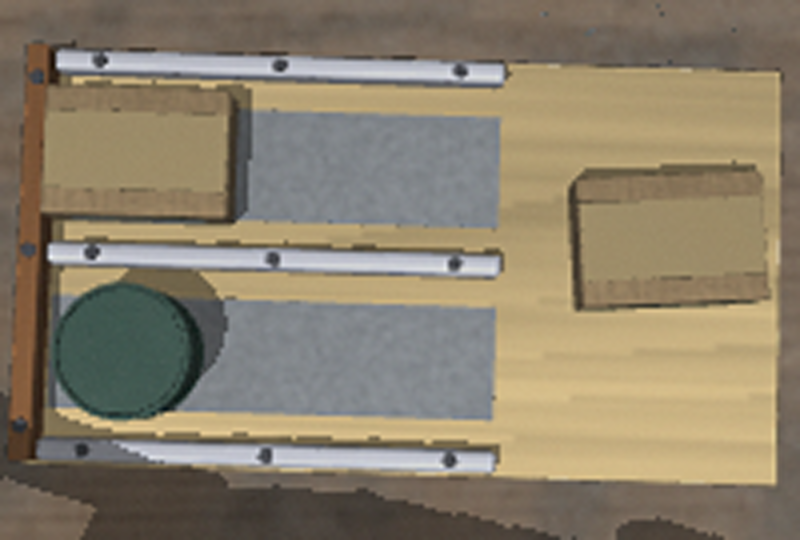

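Run:
```python
from h import *
im=cv2.imread("pics/top0.png")
a=cv2.resize(im[186:232,352:414],None,fx=12,fy=12,interpolation=cv2.INTER_CUBIC)
cv2.imwrite("pics/boxc.png",a)
c=calibration("top")
print("cam",(-np.array(c["R"]).T@c["t"]).round(3))
cr=lambda p:(np.array(p)+.5)/4-.5+[215,150]
P=ray(c,cr([[781,71],[777,485]]),.006);print("plate",P.round(4),np.linalg.norm(P[0]-P[1]))
for n,r in dict(far=[(505,74),(57,61)],mid=[(500,265),(48,253)],near=[(495,460),(38,450)]).items():
    P=ray(c,cr(r),.024);d=P[1]-P[0];print(n,P[:,:2].round(4),np.linalg.norm(d).round(4),np.arctan2(d[0],d[1]).round(4))
```

```text
cam [0.444 0.202 0.888]
plate [[ 0.6055 -0.0088  0.006 ]
 [ 0.3845  0.0009  0.006 ]] 0.22121821922560772
far [[0.6028 0.1412]
 [0.6132 0.3772]] 0.2362 0.044
mid [[0.5019 0.1459]
 [0.5118 0.3817]] 0.236 0.0419
near [[0.4009 0.1506]
 [0.4098 0.3866]] 0.2362 0.0376
```

View pics/boxc.png

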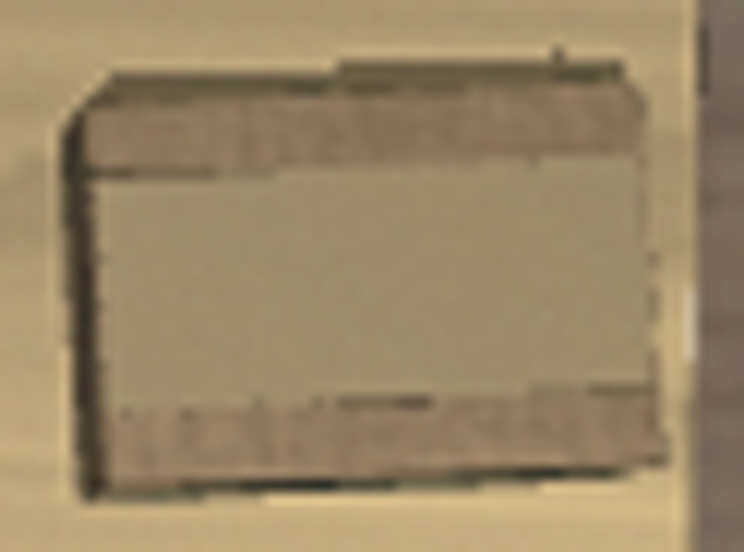

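```bash
cat >> h.py <<'E'
TH=-0.043
ORG=np.array([.5039,.1949])
XR=np.array([np.cos(TH),np.sin(TH)]);YR=np.array([-np.sin(TH),np.cos(TH)])
def toR(P):
    d=np.atleast_2d(P)[:,:2]-ORG
    return np.c_[d@XR,d@YR]*1000
def toW(p):
    p=np.atleast_2d(p)/1000; return ORG+p[:,:1]*XR+p[:,1:]*YR
E
python3 - <<'E'
from h import *
c=calibration("top")
cb=lambda p:(np.array(p)+.5)/12-.5+[352,186]
cr=lambda p:(np.array(p)+.5)/4-.5+[215,150]
def rep(n,P):
    p=toR(P);print(n,p.round(1).tolist(),"ctr",p.mean(0).round(1),"sides",[np.linalg.norm(p[i]-p[(i+1)%4]).round(1) for i in range(4)])
    for a,b in((1,0),(2,3)):
        d=p[b]-p[a];print("  yaw rel rack",np.arctan2(-d[0],d[1]).round(4))
rep("box",ray(c,cb([(86,98),(640,82),(662,462),(104,488)]),.049))
rep("stock",ray(c,cr([(45,87),(235,94),(232,219),(41,213)]),.049))
p=toR(ray(c,cr([(124,346)]),.068));print("tin",p)
print(toR(ray(c,cr([[781,71],[777,485]]),.006)))
for r in [(505,74),(57,61),(500,265),(48,253),(495,460),(38,450)]: print(toR(ray(c,cr([r]),.024)).round(1))
E
```

```text
box [[44.7, -85.3], [50.1, -179.5], [-14.4, -183.8], [-21.4, -89.6]] ctr [  14.7 -134.6] sides [np.float64(94.3), np.float64(64.7), np.float64(94.4), np.float64(66.3)]
  yaw rel rack 0.057
  yaw rel rack 0.0741
stock [[83.1, 187.0], [82.2, 89.9], [18.0, 89.2], [18.4, 186.1]] ctr [ 50.4 138.1] sides [np.float64(97.1), np.float64(64.2), np.float64(97.0), np.float64(64.7)]
  yaw rel rack -0.009
  yaw rel rack -0.0037
tin [[-48.09565851 138.16322   ]]
[[ 110.31180009 -199.16603765]
 [-110.90627669 -198.91499659]]
[[101.1 -49.4]]
[[101.3 186.8]]
[[  0.1 -49. ]]
[[-1.00e-01  1.87e+02]]
[[-101.   -48.7]]
[[-102.3  187.5]]
```

```bash
cat >> h.py <<'E'
from scipy.spatial.transform import Rotation as Ro
def state():
    s=telemetry.sense();R=Ro.from_quat(s["orientation"]).as_matrix()
    p=s["ee_pos"];a=np.degrees(np.arctan2(R[1,0],R[0,0]))
    print("t",round(s["time_s"],2),"rack xy",toR(p).round(1)[0],"z",p[2].round(4),"toolx-rack deg",(a-np.degrees(TH)).round(2),"tilt",(R[:,2]*1000).round(1),"F",s["force"].round(1),"open",round(s["opening"]*1000,1),"q",s["q"].round(2))
    return s,R,p
def go(rx,ry,z,ang):
    s,R,p=state();w=toW([[rx,ry]])[0]
    d=R.T@(np.r_[w,z]-p)/.15
    a=np.degrees(np.arctan2(R[1,0],R[0,0]))-np.degrees(TH)
    print("shift units",d.round(3),"az",(-(ang-a)/45).round(3))
E
python3 - <<'E'
from h import *
go(-60,-135,.16,90)
for n in("scene","top"):
  print(n,proj(calibration(n),[[.262,.567,.23]]))
E
python3 -m inch '[-0.17,0.17,0,0,0,0,-0.34,0.34,0,0,0,0,-0.51,0.51,0,0,0,0,-0.68,0.68,0,0,0,0,-0.85,0.85,0,0,0,0]' 0.18
```

```text
t 0.1 rack xy [-257.2  361.1] z 0.2306 toolx-rack deg 67.61 tilt [-6.0e-01 -1.2e+00 -1.0e+03] F [-0.4  1.1 -0.7] open 85.1 q [ 1.12  0.42  1.63  0.    1.09 -0.02]
shift units [-2.556  2.475  0.474] az -0.498
scene [[192.03590445  22.68449198]]
top [[ 77.79725978 366.502267  ]]
time_s: 0.52
ee_pos: [0.3247, 0.3961, 0.231]
orientation: [0.843, 0.539, -0.0, 0.0]
force: [0.5, -0.7, 0.6]
opening: 0.0351
```

```bash
python3 -m inch '[-0.17,0.17,0,0,0,0,-0.34,0.34,0,0,0,0,-0.51,0.51,0,0,0,0,-0.68,0.68,0,0,0,0,-0.85,0.83,0,0,0,0]'
python3 -m inch '[-0.17,0.17,0,0,0,-0.1,-0.34,0.34,0,0,0,-0.2,-0.51,0.51,0,0,0,-0.3,-0.68,0.68,0,0,0,-0.4,-0.83,0.8,0,0,0,-0.5]'
python3 - <<'E'
from h import *
go(-62,-135,.022,90)
for n in("scene","top","wrist"): cv2.imwrite(f"pics/{n}1.png",get_image(n)[:,:,::-1])
E
```

```text
time_s: 0.93
ee_pos: [0.3844, 0.228, 0.2312]
orientation: [0.843, 0.538, -0.0, 0.0]
force: [0.6, 0.7, 0.2]
opening: 0.035
time_s: 1.35
ee_pos: [0.4415, 0.0642, 0.2314]
orientation: [0.72, 0.694, 0.0, 0.0]
force: [-0.4, 1.0, -0.5]
opening: 0.035
t 1.35 rack xy [ -56.8 -133.3] z 0.2314 toolx-rack deg 90.29 tilt [ 6.e-01 -2.e-01 -1.e+03] F [-0.4  1.  -0.5] open 35.0 q [ 0.12  0.16  2.01 -0.    0.97 -1.41]
shift units [-0.011 -0.036  1.396] az 0.006
```

View pics/scene1.png

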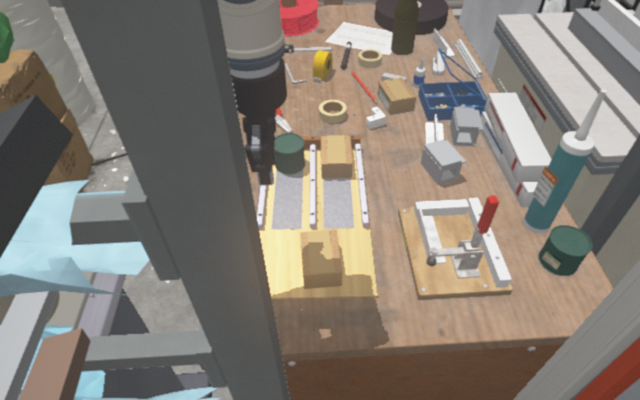

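View pics/wrist1.png

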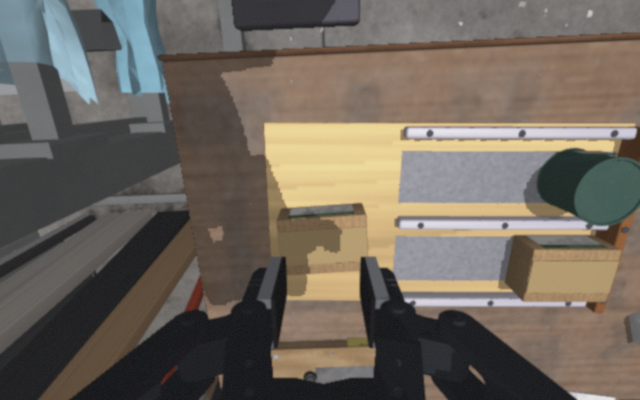

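View pics/top1.png

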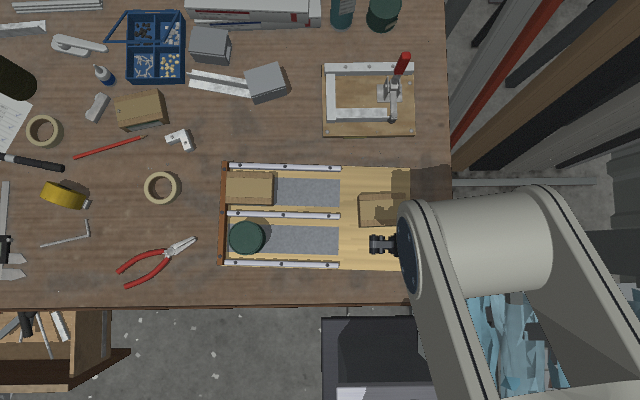

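The scene view shows the gripper on the near side of the box, clear of the posts. The wrist view, with its up towards the robot, agrees with the map. Next I descend beside the box.

```bash
python3 -m inch '[0,-0.02,0.16,0,0,0,0,-0.04,0.32,0,0,0,0,-0.04,0.48,0,0,0,0,-0.04,0.64,0,0,0,0,-0.04,0.8,0,0,0]'
python3 -m inch '[0,0,0.14,0,0,0,0,0,0.28,0,0,0,0,0,0.42,0,0,0,0,0,0.55,0,0,0,0,0,0.61,0,0,0]'
python3 - <<'E'
from h import *
go(6,-135,.02,90)
im=get_image("wrist")[:,:,::-1];cv2.imwrite("pics/wrist2.png",im)
im=get_image("top")[:,:,::-1];cv2.imwrite("pics/top2.png",cv2.resize(im[150:285,215:415],None,fx=4,fy=4,interpolation=cv2.INTER_CUBIC))
E
```

```text
time_s: 1.92
ee_pos: [0.4342, 0.0678, 0.1104]
orientation: [0.722, 0.692, 0.0, -0.0]
force: [0.6, -0.4, -1.7]
opening: 0.0349
time_s: 2.33
ee_pos: [0.4332, 0.0676, 0.0178]
orientation: [0.721, 0.692, -0.001, -0.001]
force: [-0.2, -0.2, -0.4]
opening: 0.0352
t 2.33 rack xy [ -65.2 -130.3] z 0.0178 toolx-rack deg 90.12 tilt [-3.2e+00 -3.0e-01 -1.0e+03] F [-0.2 -0.2 -0.4] open 35.2 q [ 0.13  0.56  2.13  0.    0.45 -1.4 ]
shift units [-0.033  0.474 -0.016] az 0.003
```

View pics/wrist2.png

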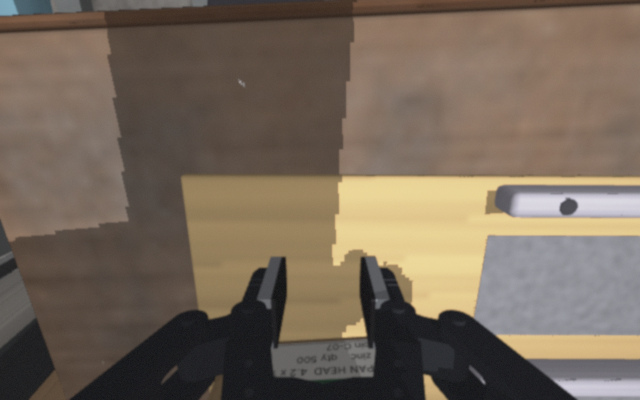

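View pics/top2.png

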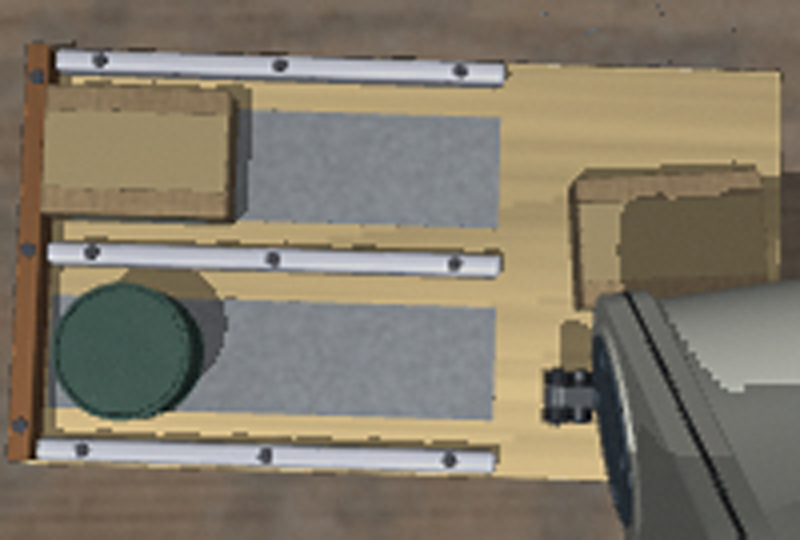

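Fingers are seen straddling y = −130, with the box still at the far side of them. I push in gently across the lanes.

```bash
python3 -m inch '[0,0.04,-0.01,0,0,0,-0.01,0.08,-0.015,0,0,0,-0.02,0.12,-0.015,0,0,0,-0.03,0.15,-0.015,0,0,0,-0.03,0.17,-0.015,0,0,0]'
python3 -m inch '[0,0.015,0,0,0,0,0,0.03,0,0,0,0,0,0.045,0,0,0,0,0,0.06,0,0,0,0,0,0.075,0,0,0,0]'
python3 -m inch '[0,0.015,0,0,0,0,0,0.03,0,0,0,0,0,0.045,0,0,0,0,0,0.06,0,0,0,0,0,0.075,0,0,0,0]'
python3 - <<'E'
from h import *
go(6,-135,.02,90)
im=get_image("top")[:,:,::-1];cv2.imwrite("pics/top3.png",cv2.resize(im[150:285,215:415],None,fx=4,fy=4,interpolation=cv2.INTER_CUBIC))
E
```

```text
time_s: 2.85
ee_pos: [0.4617, 0.0608, 0.0229]
orientation: [0.722, 0.692, 0.001, 0.001]
force: [-0.1, -0.4, 0.4]
opening: 0.0348
time_s: 3.27
ee_pos: [0.4699, 0.0606, 0.0218]
orientation: [0.721, 0.692, -0.001, -0.001]
force: [-4.5, 1.6, 1.6]
opening: 0.0351
time_s: 3.68
ee_pos: [0.4825, 0.0601, 0.0219]
orientation: [0.722, 0.692, -0.0, -0.0]
force: [-2.8, -0.7, -1.7]
opening: 0.0352
t 3.68 rack xy [ -15.5 -135.6] z 0.0219 toolx-rack deg 90.1 tilt [-4.e-01 -1.e-01 -1.e+03] F [-2.8 -0.7 -1.7] open 35.2 q [ 0.1   0.59  2.03 -0.    0.52 -1.43]
shift units [0.004 0.144 0.012] az 0.002
```

View pics/top3.png

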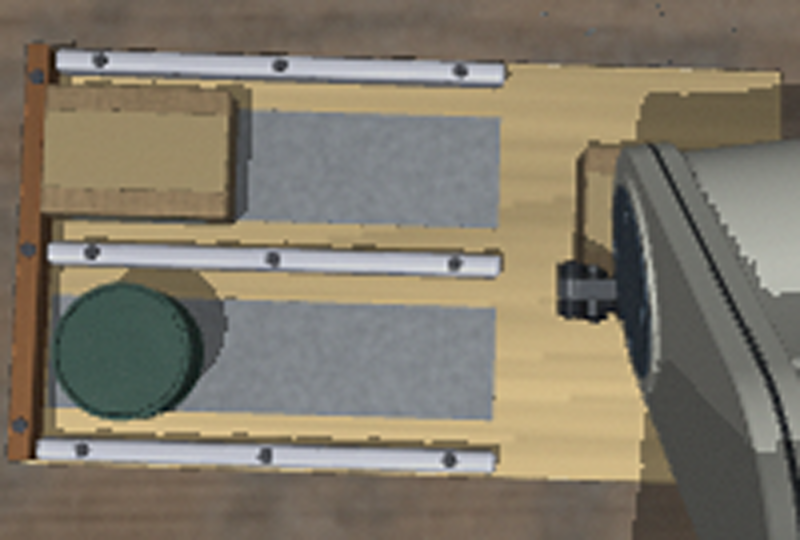

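The box is moving with the fingers, at about 3–4 N. Continuing to x ≈ 4.

```bash
python3 -m inch '[0,0.015,0,0,0,0,0,0.03,0,0,0,0,0,0.045,0,0,0,0,0,0.06,0,0,0,0,0,0.07,0,0,0,0]'
python3 -m inch '[0,0.013,0,0,0,0,0,0.026,0,0,0,0,0,0.039,0,0,0,0,0,0.05,0,0,0,0,0,0.05,0,0,0,0]'
python3 - <<'E'
from h import *
go(6,-135,.02,90)
im=get_image("top")[:,:,::-1];cv2.imwrite("pics/top4.png",cv2.resize(im[150:240,340:415],None,fx=8,fy=6.6,interpolation=cv2.INTER_CUBIC)if 0 else cv2.resize(im[165:235,340:415],None,fx=8,fy=8,interpolation=cv2.INTER_CUBIC))
E
```

```text
time_s: 4.15
ee_pos: [0.4935, 0.0597, 0.0221]
orientation: [0.722, 0.692, 0.0, 0.0]
force: [-1.9, -0.2, -1.3]
opening: 0.0348
time_s: 4.57
ee_pos: [0.5012, 0.0594, 0.0222]
orientation: [0.722, 0.692, 0.0, 0.0]
force: [-1.1, 0.8, -1.1]
opening: 0.0349
t 4.57 rack xy [   3.2 -135.4] z 0.0222 toolx-rack deg 90.11 tilt [ 1.1e+00  1.0e-01 -1.0e+03] F [-1.1  0.8 -1.1] open 34.9 q [ 0.09  0.6   1.99 -0.    0.55 -1.44]
shift units [0.003 0.019 0.014] az 0.002
```

View pics/top4.png

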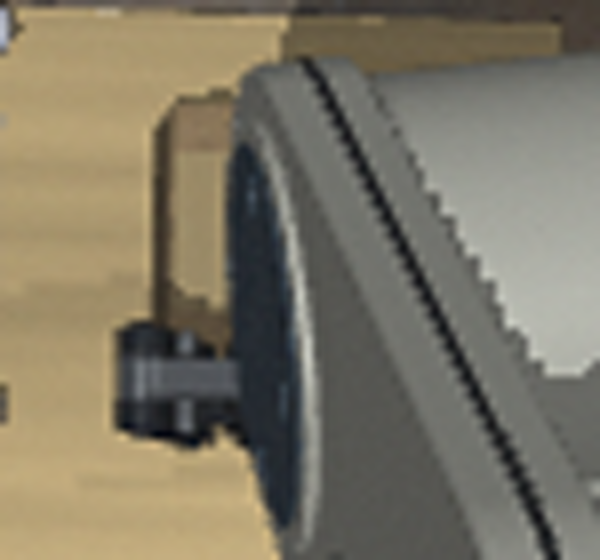

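```bash
python3 -m inch '[0,-0.05,0,0,0,0,0,-0.1,0,0,0,0,0,-0.15,0,0,0,0,0,-0.2,-0.1,0,0,0,0,-0.4,-0.3,0,0,0.1]'
python3 -m inch '[0,-0.2,-0.2,0,0,0.1,0,-0.4,-0.4,0,0,0.2,0,-0.6,-0.6,0,0,0.3,0,-0.6,-0.7,0,0,0.4,0,-0.6,-0.8,0,0,0.5]'
python3 - <<'E'
from h import *
go(50,-215,.14,0)
for n in("scene","top","wrist"): cv2.imwrite(f"pics/{n}5.png",get_image(n)[:,:,::-1])
im=cv2.imread("pics/top5.png");cv2.imwrite("pics/top5c.png",cv2.resize(im[165:235,340:415],None,fx=8,fy=8,interpolation=cv2.INTER_CUBIC))
E
```

```text
time_s: 5.03
ee_pos: [0.4424, 0.0619, 0.0655]
orientation: [0.748, 0.664, 0.0, 0.0]
force: [0.5, -0.1, 1.6]
opening: 0.0351
time_s: 5.45
ee_pos: [0.3493, 0.0727, 0.1878]
orientation: [0.864, 0.504, 0.001, 0.0]
force: [1.2, -0.3, 0.0]
opening: 0.0353
t 5.45 rack xy [-149.2 -128.8] z 0.1878 toolx-rack deg 62.94 tilt [ 1.2e+00  2.0e-01 -1.0e+03] F [ 1.2 -0.3  0. ] open 35.3 q [ 0.17  0.09  2.22 -0.    0.83 -0.88]
shift units [0.092 1.444 0.32 ] az 1.399
```

View pics/top5c.png

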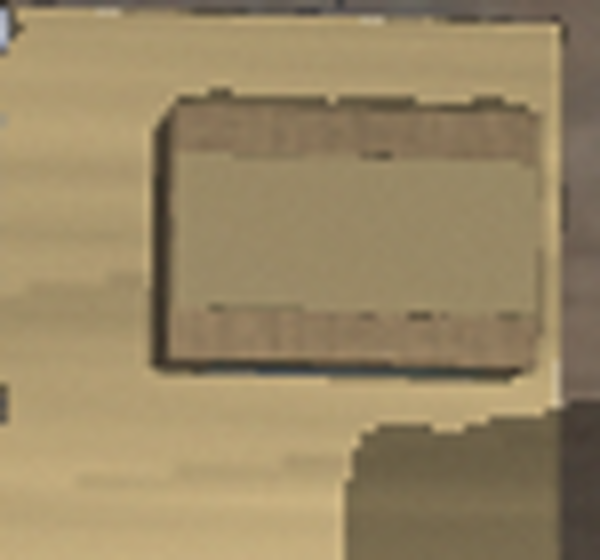

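View pics/scene5.png

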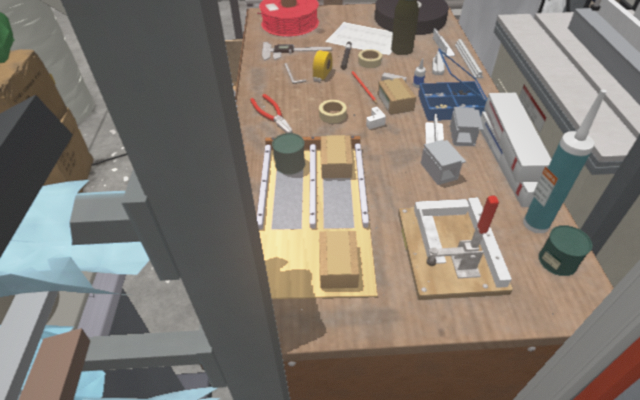

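The box stands square on the plate. Its top corners in the 8× crop are about (174,104), (540,110), (536,370) and (166,362). Measuring.

```bash
cat >> h.py <<'E'
def rep(n,P):
    p=toR(P);print(n,p.round(1).tolist(),"ctr",p.mean(0).round(1),"sides",[round(float(np.linalg.norm(p[i]-p[(i+1)%4])),1) for i in range(4)],"yaw",[round(float(np.arctan2(-(p[b]-p[a])[0],(p[b]-p[a])[1])),4) for a,b in((1,0),(2,3))])
E
python3 - <<'E'
from h import *
c=calibration("top")
cb=lambda p:(np.array(p)+.5)/8-.5+[340,165]
rep("box",ray(c,cb([(174,104),(540,110),(536,370),(168,362)]),.049))
E
```

```text
box [[78.1, -90.0], [79.2, -183.7], [12.5, -183.3], [11.9, -89.7]] ctr [  45.4 -136.7] sides [93.6, 66.7, 93.5, 66.2] yaw [0.0116, 0.006]
```

The box centre is x ≈ 45.5, about 5 mm short of the lane centre at 50.5, so I give it a second nudge.

```bash
python3 - <<'E'
from h import *
go(-30,-137,.09,90.4)
E
python3 -m inch '[0,0,0,0,0,-0.12,0,0,0,0,0,-0.24,0,0,0,0,0,-0.36,0,0,0,0,0,-0.48,0,0,0,0,0,-0.6]'
python3 - <<'E'
from h import *
go(-30,-137,.022,90)
E
```

```text
t 5.6 rack xy [-146.5 -128.5] z 0.1874 toolx-rack deg 63.21 tilt [ 3.7e+00  6.0e-01 -1.0e+03] F [-0.1  0.3 -0.5] open 35.0 q [ 0.17  0.09  2.22 -0.    0.83 -0.89]
shift units [0.298 0.717 0.652] az -0.604
time_s: 6.02
ee_pos: [0.3509, 0.0724, 0.1852]
orientation: [0.719, 0.695, -0.001, -0.001]
force: [0.2, -0.1, 0.4]
opening: 0.035
t 6.02 rack xy [-147.6 -129. ] z 0.1852 toolx-rack deg 90.49 tilt [-2.2e+00 -4.0e-01 -1.0e+03] F [ 0.2 -0.1  0.4] open 35.0 q [ 0.17  0.1   2.22 -0.    0.83 -1.37]
shift units [-0.06   0.786  1.086] az 0.011
```

```bash
python3 -m inch '[0,0.2,0.1,0,0,0,-0.02,0.4,0.3,0,0,0.01,-0.04,0.6,0.5,0,0,0.01,-0.06,0.78,0.7,0,0,0.01,-0.06,0.78,0.88,0,0,0.01]'
python3 -m inch '[0,0,0.1,0,0,0,0,0,0.2,0,0,0,0,0.05,0.2,0,0,0,0,0.1,0.2,0,0,0,0,0.14,0.2,0,0,0]'
python3 - <<'E'
from h import *
go(8,-137,.022,90)
E
```

```text
time_s: 6.43
ee_pos: [0.4733, 0.0584, 0.0518]
orientation: [0.724, 0.69, 0.002, 0.001]
force: [0.7, 0.1, 0.4]
opening: 0.035
time_s: 6.85
ee_pos: [0.4904, 0.0578, 0.0246]
orientation: [0.724, 0.69, 0.0, 0.0]
force: [0.5, 0.7, 0.5]
opening: 0.0351
t 6.85 rack xy [  -7.6 -137.6] z 0.0246 toolx-rack deg 89.7 tilt [ 6.e-01  0.e+00 -1.e+03] F [0.5 0.7 0.5] open 35.1 q [ 0.09  0.59  2.02 -0.    0.54 -1.43]
shift units [0.004 0.104 0.017] az -0.007
```

```bash
python3 -m inch '[0,0.02,0.01,0,0,-0.004,0,0.04,0.015,0,0,-0.007,0,0.055,0.015,0,0,-0.007,0,0.07,0.015,0,0,-0.007,0,0.08,0.015,0,0,-0.007]'
python3 -m inch '[0,0.01,0,0,0,0,0,0.02,0,0,0,0,0,0.022,0,0,0,0,0,0.022,0,0,0,0,0,0.022,0,0,0,0]'
python3 - <<'E'
from h import *
go(8,-137,.022,90)
E
```

```text
time_s: 7.27
ee_pos: [0.5012, 0.0572, 0.0227]
orientation: [0.722, 0.692, -0.0, -0.0]
force: [-4.6, 0.8, 2.5]
opening: 0.0349
time_s: 7.68
ee_pos: [0.5035, 0.057, 0.0222]
orientation: [0.722, 0.692, -0.001, -0.001]
force: [-5.4, -0.6, 3.9]
opening: 0.0348
t 7.68 rack xy [   5.5 -137.8] z 0.0222 toolx-rack deg 89.98 tilt [-1.8e+00 -1.0e-01 -1.0e+03] F [-5.4 -0.6  3.9] open 34.8 q [ 0.09  0.6   1.99  0.    0.55 -1.44]
shift units [0.005 0.017 0.001] az -0.001
```

```bash
python3 -m inch '[0,0.01,0,0,0,0,0,0.02,0,0,0,0,0,0.02,0,0,0,0,0,0.02,0,0,0,0,0,0.02,0,0,0,0]'
python3 -c "
from h import *;state()"
python3 -m inch '[0,-0.05,0,0,0,0,0,-0.1,0,0,0,0,0,-0.15,0,0,0,0,0,-0.2,-0.1,0,0,0,0,-0.4,-0.3,0,0,0.1]'
python3 -m inch '[0,-0.2,-0.2,0,0,0.1,0,-0.4,-0.4,0,0,0.2,0,-0.6,-0.6,0,0,0.3,0,-0.6,-0.7,0,0,0.4,0,-0.6,-0.8,0,0,0.5]'
python3 - <<'E'
from h import *
go(50,-215,.14,0)
for n in("top",): cv2.imwrite(f"pics/{n}6.png",get_image(n)[:,:,::-1])
im=cv2.imread("pics/top6.png");cv2.imwrite("pics/top6c.png",cv2.resize(im[165:235,340:415],None,fx=8,fy=8,interpolation=cv2.INTER_CUBIC))
E
```

```text
time_s: 8.1
ee_pos: [0.5077, 0.0569, 0.0222]
orientation: [0.722, 0.692, 0.0, 0.0]
force: [-1.9, 0.5, -0.3]
opening: 0.0347
t 8.1 rack xy [   9.7 -137.7] z 0.0222 toolx-rack deg 89.97 tilt [ 3.e-01 -0.e+00 -1.e+03] F [-1.9  0.5 -0.3] open 34.7 q [ 0.09  0.6   1.98 -0.    0.56 -1.44]
time_s: 8.52
ee_pos: [0.4495, 0.0596, 0.0657]
orientation: [0.749, 0.663, 0.0, 0.0]
force: [0.9, 1.3, 1.8]
opening: 0.0351
time_s: 8.93
ee_pos: [0.3565, 0.0706, 0.1881]
orientation: [0.865, 0.503, 0.001, 0.0]
force: [0.4, 1.4, -0.4]
opening: 0.0355
t 8.93 rack xy [-141.9 -130.6] z 0.1881 toolx-rack deg 62.8 tilt [ 1.4e+00  3.0e-01 -1.0e+03] F [ 0.4  1.4 -0.4] open 35.5 q [ 0.16  0.1   2.21  0.    0.83 -0.89]
shift units [0.084 1.395 0.322] az 1.396
```

View pics/top6c.png

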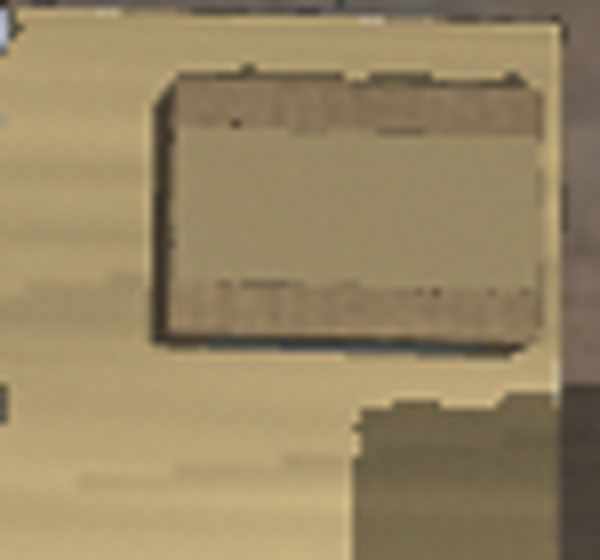

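The box moved about 6 mm and now sits at x ≈ 51.5, square. I turn the tool and go behind it.

```bash
python3 - <<'E'
from h import *
c=calibration("top")
cb=lambda p:(np.array(p)+.5)/8-.5+[340,165]
rep("box",ray(c,cb([(175,80),(541,87),(538,344),(168,336)]),.049))
E
python3 -m inch '[0,0,0,0,0,0.14,0,0,0,0,0,0.28,0,0,0,0,0,0.42,0,0,0,0,0,0.56,0,0,0,0,0,0.7]'
python3 -m inch '[0,0,0,0,0,0.14,0,0,0,0,0,0.28,0,0,0,0,0,0.42,0,0,0,0,0,0.56,0,0,0,0,0,0.7]'
python3 - <<'E'
from h import *
go(51.5,-222,.14,0)
E
```

```text
box [[84.3, -90.2], [85.1, -183.9], [19.1, -183.7], [18.5, -89.6]] ctr [  51.8 -136.8] sides [93.7, 66.0, 94.1, 65.8] yaw [0.0089, 0.0061]
time_s: 9.4
ee_pos: [0.3583, 0.0704, 0.1864]
orientation: [0.969, 0.248, 0.0, 0.0]
force: [-1.3, -0.6, -0.6]
opening: 0.035
time_s: 9.82
ee_pos: [0.3582, 0.0704, 0.1863]
orientation: [1.0, -0.024, 0.0, 0.0]
force: [0.6, -0.3, -0.4]
opening: 0.0353
t 9.82 rack xy [-140.2 -130.6] z 0.1863 toolx-rack deg -0.27 tilt [    0.    -0. -1000.] F [ 0.6 -0.3 -0.4] open 35.3 q [ 0.16  0.11  2.21 -0.    0.83  0.21]
shift units [1.281 0.603 0.309] az -0.006
```

```bash
python3 -m inch '[0.2,0.1,0,0,0,0,0.4,0.2,0,0,0,0,0.6,0.4,0,0,0,0,0.8,0.6,0,0,0,0,0.95,0.6,0,0,0,-0.006]'
python3 -m inch '[0.1,0,0.05,0,0,0,0.2,0,0.1,0,0,0,0.33,0,0.2,0,0,0,0.33,0,0.3,0,0,0,0.33,0,0.3,0,0,0]'
python3 - <<'E'
from h import *
go(51.5,-220,.022,0)
for n in("scene","wrist"): cv2.imwrite(f"pics/{n}7.png",get_image(n)[:,:,::-1])
E
```

```text
time_s: 10.23
ee_pos: [0.4988, -0.0294, 0.1863]
orientation: [1.0, -0.02, 0.001, 0.001]
force: [-0.2, 1.4, -0.0]
opening: 0.0349
time_s: 10.65
ee_pos: [0.5452, -0.0275, 0.1386]
orientation: [1.0, -0.019, -0.002, -0.0]
force: [-1.7, 0.1, 0.3]
opening: 0.0348
t 10.65 rack xy [  50.8 -220.4] z 0.1386 toolx-rack deg 0.29 tilt [-4.4e+00  3.0e-01 -1.0e+03] F [-1.7  0.1  0.3] open 34.8 q [-0.07  0.44  1.87  0.    0.84 -0.03]
shift units [ 0.008 -0.003  0.777] az 0.006
```

View pics/scene7.png

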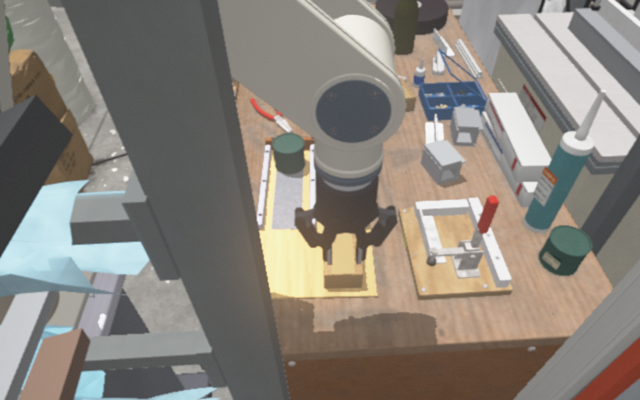

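View pics/wrist7.png

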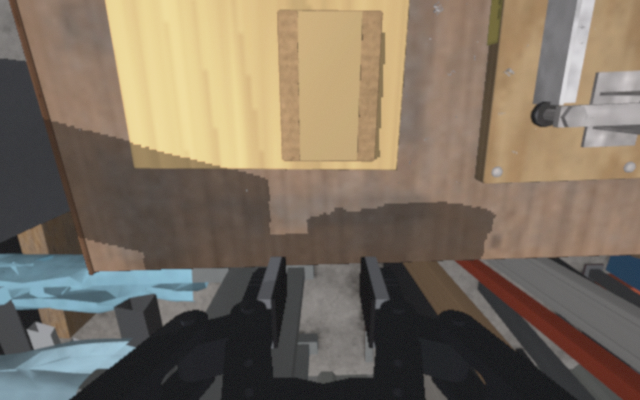

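The wrist camera looks down the lane, with the box ahead at (330,85) and the fingers behind it, clear of everything. I descend and push.

```bash
python3 -m inch '[0,0,0.16,0,0,0,0.01,0,0.32,0,0,0.005,0.01,0,0.48,0,0,0.005,0.01,0,0.64,0,0,0.005,0.01,0,0.77,0,0,0.005]'
python3 -m inch '[0,-0.02,0,0,0,0,0,-0.04,0,0,0,0,0,-0.06,0,0,0,0,0,-0.08,0,0,0,0,0,-0.1,0,0,0,0]'
python3 - <<'E'
from h import *
go(51,-36,.022,0)
for n in("top","wrist"): cv2.imwrite(f"pics/{n}8.png",get_image(n)[:,:,::-1])
E
```

```text
time_s: 11.17
ee_pos: [0.5478, -0.0275, 0.0259]
orientation: [1.0, -0.021, 0.0, 0.0]
force: [0.8, -0.5, 0.0]
opening: 0.0351
time_s: 11.58
ee_pos: [0.5499, -0.0122, 0.0279]
orientation: [1.0, -0.021, 0.001, 0.0]
force: [0.5, 1.0, 0.5]
opening: 0.0353
t 11.58 rack xy [  54.8 -205. ] z 0.0279 toolx-rack deg 0.04 tilt [ 2.7e+00 -1.0e-01 -1.0e+03] F [0.5 1.  0.5] open 35.3 q [-0.04  0.63  1.89  0.    0.62 -0.  ]
shift units [-0.025 -1.126  0.039] az 0.001
```

View pics/wrist8.png

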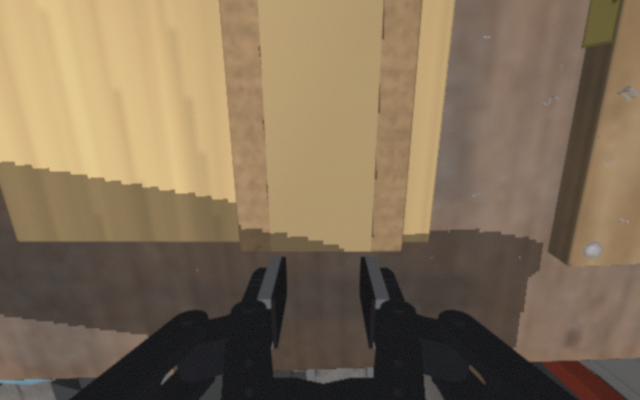

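```bash
python3 -m inch '[-0.01,-0.01,0.02,0,0,0,-0.02,-0.025,0.035,0,0,0,-0.02,-0.04,0.035,0,0,0,-0.02,-0.055,0.035,0,0,0,-0.02,-0.07,0.035,0,0,0]'
python3 -m inch '[0,-0.018,0,0,0,0,0,-0.036,0,0,0,0,0,-0.054,0,0,0,0,0,-0.072,0,0,0,0,0,-0.09,0,0,0,0]'
python3 -m inch '[0,-0.018,0,0,0,0,0,-0.036,0,0,0,0,0,-0.054,0,0,0,0,0,-0.072,0,0,0,0,0,-0.09,0,0,0,0]'
python3 - <<'E'
from h import *
go(51,-36,.022,0)
for n in("top","wrist"): cv2.imwrite(f"pics/{n}9.png",get_image(n)[:,:,::-1])
E
```

```text
time_s: 12.1
ee_pos: [0.5462, -0.0018, 0.0209]
orientation: [1.0, -0.021, -0.0, 0.0]
force: [-0.0, -3.5, -0.7]
opening: 0.0347
time_s: 12.52
ee_pos: [0.5467, 0.0117, 0.0209]
orientation: [1.0, -0.021, -0.0, 0.0]
force: [-0.2, -3.3, -2.2]
opening: 0.0355
time_s: 12.93
ee_pos: [0.5474, 0.0253, 0.021]
orientation: [1.0, -0.021, -0.0, 0.0]
force: [-0.2, -1.8, -1.4]
opening: 0.0349
t 12.93 rack xy [  50.8 -167.6] z 0.021 toolx-rack deg 0.02 tilt [   -0.    -0. -1000.] F [-0.2 -1.8 -1.4] open 34.9 q [ 0.02  0.64  1.9  -0.    0.61  0.07]
shift units [ 0.002 -0.877 -0.007] az 0.0
```

View pics/wrist9.png

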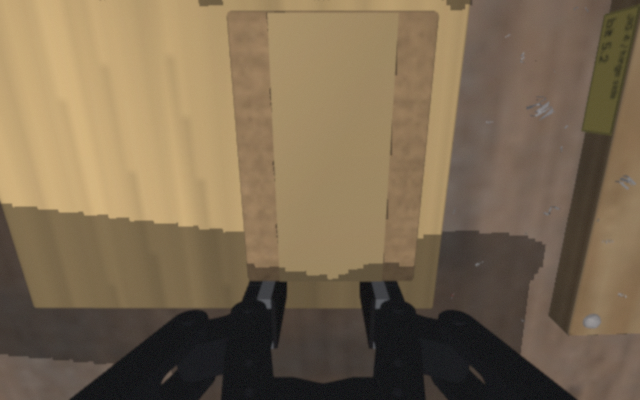

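View pics/top9.png

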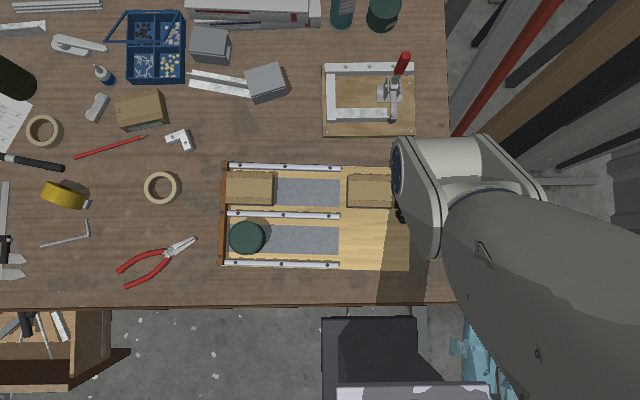

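Run:
```python
from h import *
im=cv2.imread("pics/top9.png");cv2.imwrite("pics/top9c.png",cv2.resize(im[155:225,325:405],None,fx=8,fy=8,interpolation=cv2.INTER_CUBIC))
```

View pics/top9c.png

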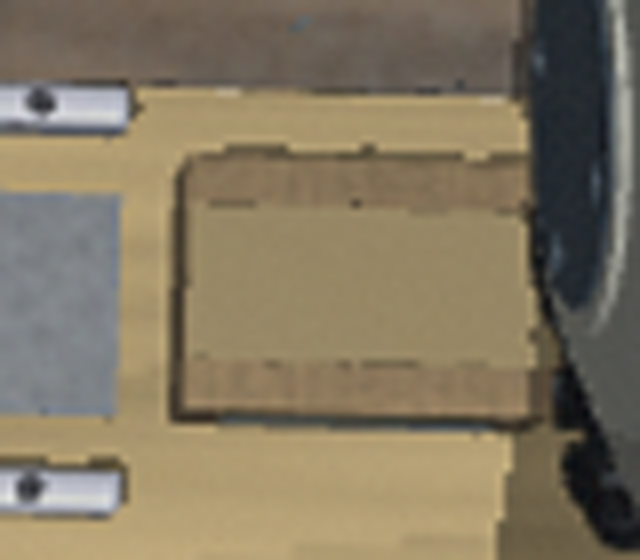

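```bash
cat >> h.py <<'E'
def c8(p,o): return (np.array(p)+.5)/8-.5+np.array(o)
E
python3 - <<'E'
from h import *
c=calibration("top")
p=toR(ray(c,c8([(188,157),(183,412),(530,158),(530,419)],[325,155]),.049));print(p.round(1))
print(toR(ray(c,c8([(128,128),(122,468)],[325,155]),.024)).round(1))
E
```

```text
[[  84.3  -62.8]
 [  18.8  -62.9]
 [  86.5 -150.3]
 [  19.5 -151.1]]
[[ 95.9 -48.8]
 [  6.  -49.3]]
```

Box centre x is 51.6, with 11.6 mm and 12.8 mm clear of the rails. About 149 mm remain. Continuing.

```bash
python3 -m inch '[0,-0.02,0,0,0,0,0,-0.04,0,0,0,0,0,-0.06,0,0,0,0,0,-0.08,0,0,0,0,0,-0.1,0,0,0,0]'
python3 -m inch '[0,-0.02,0,0,0,0,0,-0.04,0,0,0,0,0,-0.06,0,0,0,0,0,-0.08,0,0,0,0,0,-0.1,0,0,0,0]'
python3 -m inch '[0,-0.02,0,0,0,0,0,-0.04,0,0,0,0,0,-0.06,0,0,0,0,0,-0.08,0,0,0,0,0,-0.1,0,0,0,0]'
python3 - <<'E'
from h import *
go(51,-18.5,.022,0)
for n in("top","wrist"): cv2.imwrite(f"pics/{n}10.png",get_image(n)[:,:,::-1])
im=cv2.imread("pics/top10.png");cv2.imwrite("pics/top10c.png",cv2.resize(im[155:225,300:380],None,fx=8,fy=8,interpolation=cv2.INTER_CUBIC))
E
```

```text
time_s: 13.45
ee_pos: [0.5481, 0.0401, 0.0211]
orientation: [1.0, -0.021, 0.0, 0.0]
force: [0.1, -3.6, 1.8]
opening: 0.0348
time_s: 13.87
ee_pos: [0.5488, 0.0552, 0.0211]
orientation: [1.0, -0.021, 0.0, 0.0]
force: [-0.3, -4.9, 2.2]
opening: 0.0347
time_s: 14.28
ee_pos: [0.5494, 0.0702, 0.0211]
orientation: [1.0, -0.021, 0.0, 0.0]
force: [-0.8, -4.9, 2.8]
opening: 0.0352
t 14.28 rack xy [  50.8 -122.7] z 0.0211 toolx-rack deg 0.02 tilt [ 1.e-01 -1.e-01 -1.e+03] F [-0.8 -4.9  2.8] open 35.2 q [ 0.11  0.64  1.88 -0.    0.61  0.15]
shift units [ 0.001 -0.694 -0.006] az 0.0
```

View pics/top10c.png

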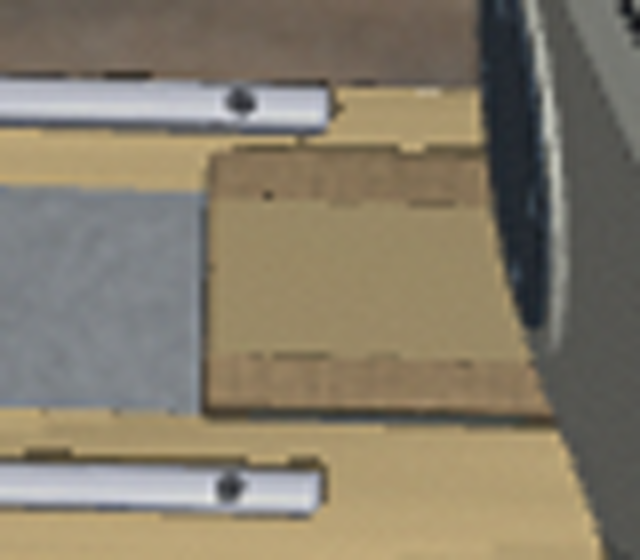

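View pics/wrist10.png

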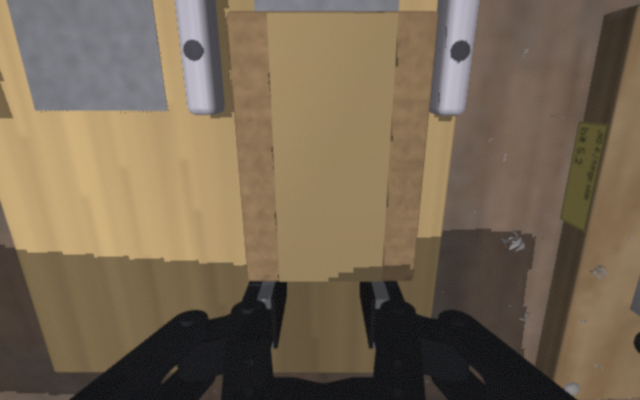

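Box enters the lane centred and straight. The gaps to the rails look equal in both views.

```bash
python3 -m inch '[0,-0.02,0,0,0,0,0,-0.04,0,0,0,0,0,-0.06,0,0,0,0,0,-0.08,0,0,0,0,0,-0.1,0,0,0,0]'
python3 -m inch '[0,-0.02,0,0,0,0,0,-0.04,0,0,0,0,0,-0.06,0,0,0,0,0,-0.08,0,0,0,0,0,-0.1,0,0,0,0]'
python3 -m inch '[0,-0.02,0,0,0,0,0,-0.04,0,0,0,0,0,-0.06,0,0,0,0,0,-0.08,0,0,0,0,0,-0.1,0,0,0,0]'
python3 - <<'E'
from h import *
go(51,-18.5,.022,0)
cv2.imwrite("pics/top11.png",get_image("top")[:,:,::-1])
im=cv2.imread("pics/top11.png");cv2.imwrite("pics/top11c.png",cv2.resize(im[155:225,265:345],None,fx=8,fy=8,interpolation=cv2.INTER_CUBIC))
E
```

```text
time_s: 14.8
ee_pos: [0.5499, 0.0852, 0.0209]
orientation: [1.0, -0.021, -0.0, 0.0]
force: [0.3, -3.2, 1.7]
opening: 0.0351
time_s: 15.22
ee_pos: [0.5505, 0.1002, 0.0209]
orientation: [1.0, -0.021, -0.0, 0.0]
force: [-0.4, -3.5, 1.3]
opening: 0.0351
time_s: 15.63
ee_pos: [0.5512, 0.1152, 0.021]
orientation: [1.0, -0.021, -0.0, 0.0]
force: [-0.4, -3.7, -0.3]
opening: 0.0351
t 15.63 rack xy [ 50.7 -77.6] z 0.021 toolx-rack deg 0.02 tilt [-1.e-01 -0.e+00 -1.e+03] F [-0.4 -3.7 -0.3] open 35.1 q [0.18 0.65 1.86 0.   0.63 0.23]
shift units [ 0.002 -0.394 -0.007] az 0.0
```

View pics/top11c.png

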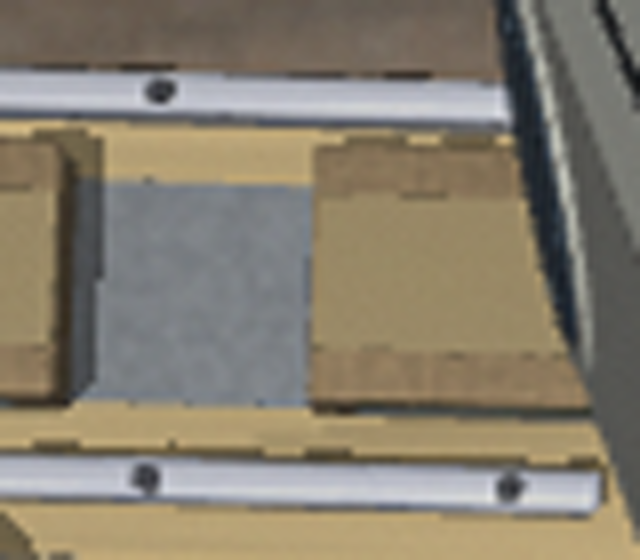

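Run:
```python
from h import *
c=calibration("top");o=[265,155]
print("stock top",toR(ray(c,c8([(65,150),(57,395)],o),.049)).round(1))
print("stock base",toR(ray(c,c8([(77,150),(70,400)],o),.006)).round(1))
print("box front top",toR(ray(c,c8([(316,150),(311,404)],o),.049)).round(1))
```

```text
stock top [[81.8 91.3]
 [18.9 91.1]]
stock base [[89.1 92.6]
 [21.7 92. ]]
box front top [[83.6 27.2]
 [18.4 26.6]]
```

The gap to the stock box is about 65 mm. I push 54 mm and measure again.

```bash
python3 -m inch '[0,-0.02,0,0,0,0,0,-0.04,0,0,0,0,0,-0.06,0,0,0,0,0,-0.08,0,0,0,0,0,-0.1,0,0,0,0]'
python3 -m inch '[0,-0.02,0,0,0,0,0,-0.04,0,0,0,0,0,-0.06,0,0,0,0,0,-0.08,0,0,0,0,0,-0.1,0,0,0,0]'
python3 -m inch '[0,-0.02,0,0,0,0,0,-0.04,0,0,0,0,0,-0.06,0,0,0,0,0,-0.08,0,0,0,0,0,-0.1,0,0,0,0]'
python3 -m inch '[0,-0.015,0,0,0,0,0,-0.03,0,0,0,0,0,-0.045,0,0,0,0,0,-0.055,0,0,0,0,0,-0.06,0,0,0,0]'
python3 - <<'E'
from h import *
go(51,-18.5,.022,0)
for n in("top","wrist","scene"):cv2.imwrite(f"pics/{n}12.png",get_image(n)[:,:,::-1])
im=cv2.imread("pics/top12.png");cv2.imwrite("pics/top12c.png",cv2.resize(im[155:225,245:325],None,fx=8,fy=8,interpolation=cv2.INTER_CUBIC))
E
```

```text
time_s: 16.1
ee_pos: [0.5518, 0.1302, 0.0209]
orientation: [1.0, -0.021, -0.0, 0.0]
force: [-0.2, -3.4, 0.2]
opening: 0.0352
time_s: 16.52
ee_pos: [0.5525, 0.1452, 0.021]
orientation: [1.0, -0.021, -0.0, 0.0]
force: [0.7, -3.1, -2.3]
opening: 0.0351
time_s: 16.93
ee_pos: [0.5531, 0.1601, 0.021]
orientation: [1.0, -0.021, -0.0, 0.0]
force: [0.3, -2.6, -0.8]
opening: 0.0353
time_s: 17.35
ee_pos: [0.5535, 0.169, 0.021]
orientation: [1.0, -0.021, -0.0, -0.0]
force: [0.5, -2.5, -1.1]
opening: 0.0349
t 17.35 rack xy [ 50.7 -23.7] z 0.021 toolx-rack deg 0.02 tilt [-1.e-01  0.e+00 -1.e+03] F [ 0.5 -2.5 -1.1] open 34.9 q [0.28 0.67 1.83 0.   0.65 0.32]
shift units [ 0.002 -0.035 -0.007] az 0.001
```

View pics/top12c.png

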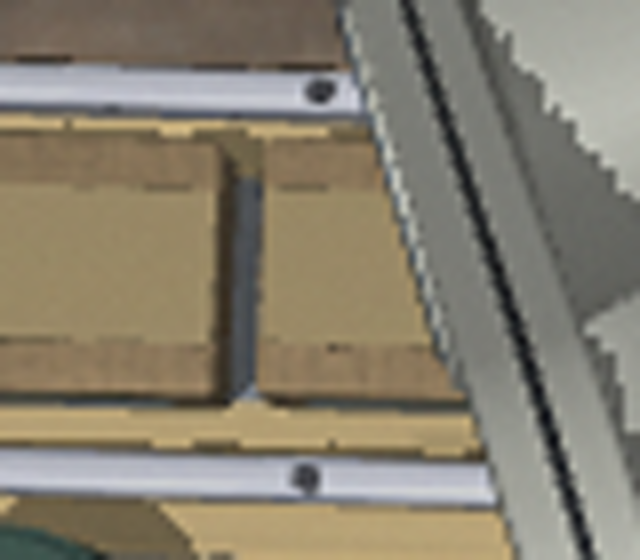

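View pics/wrist12.png

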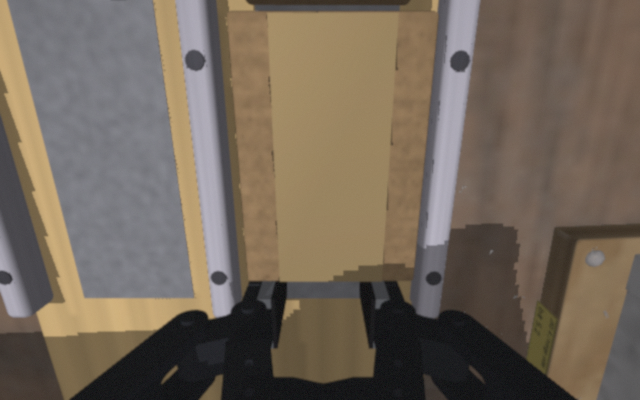

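The gap is now about 11 mm and the box is straight. One last slow 8 mm.

```bash
python3 -m inch '[0,-0.012,0,0,0,0,0,-0.024,0,0,0,0,0,-0.036,0,0,0,0,0,-0.046,0,0,0,0,0,-0.053,0,0,0,0]'
python3 -m inch '[0,0,0,0,0,0,0,0,0,0,0,0,0,0.03,0,0,0,0,0,0.08,0,0,0,0,0,0.14,0,0,0,0]'
python3 -m inch '[0,0.1,0,0,0,0,0,0.2,-0.1,0,0,0,0,0.4,-0.3,0,0,0,0,0.6,-0.5,0,0,0,0,0.8,-0.7,0,0,0]'
python3 -m inch '[0,0.2,-0.1,0,0,0,0,0.4,-0.2,0,0,0,0,0.6,-0.3,0,0,0,0,0.6,-0.3,0,0,0,0,0.6,-0.3,0,0,0]'
python3 - <<'E'
from h import *
state()
for n in("top","wrist","scene"):cv2.imwrite(f"pics/{n}13.png",get_image(n)[:,:,::-1])
im=cv2.imread("pics/top13.png");cv2.imwrite("pics/top13c.png",cv2.resize(im[150:270,215:345],None,fx=6,fy=5,interpolation=cv2.INTER_CUBIC)if 0 else cv2.resize(im[155:225,220:320],None,fx=8,fy=8,interpolation=cv2.INTER_CUBIC))
E
```

```text
time_s: 17.92
ee_pos: [0.554, 0.1769, 0.0211]
orientation: [1.0, -0.021, 0.0, 0.0]
force: [-0.1, -4.7, 1.8]
opening: 0.0349
time_s: 18.33
ee_pos: [0.553, 0.1556, 0.021]
orientation: [1.0, -0.021, 0.0, -0.0]
force: [-0.5, -0.0, 0.4]
opening: 0.0353
time_s: 18.75
ee_pos: [0.547, 0.0358, 0.125]
orientation: [1.0, -0.021, -0.001, 0.0]
force: [1.8, -0.7, 0.3]
opening: 0.0348
time_s: 19.17
ee_pos: [0.5443, -0.0545, 0.1703]
orientation: [1.0, -0.023, 0.001, 0.0]
force: [-0.4, -0.3, -0.4]
opening: 0.0351
t 19.17 rack xy [  51.1 -247.4] z 0.1703 toolx-rack deg -0.19 tilt [ 2.1e+00 -1.0e-01 -1.0e+03] F [-0.4 -0.3 -0.4] open 35.1 q [-0.12  0.39  1.85  0.    0.9  -0.08]
```

View pics/top13c.png

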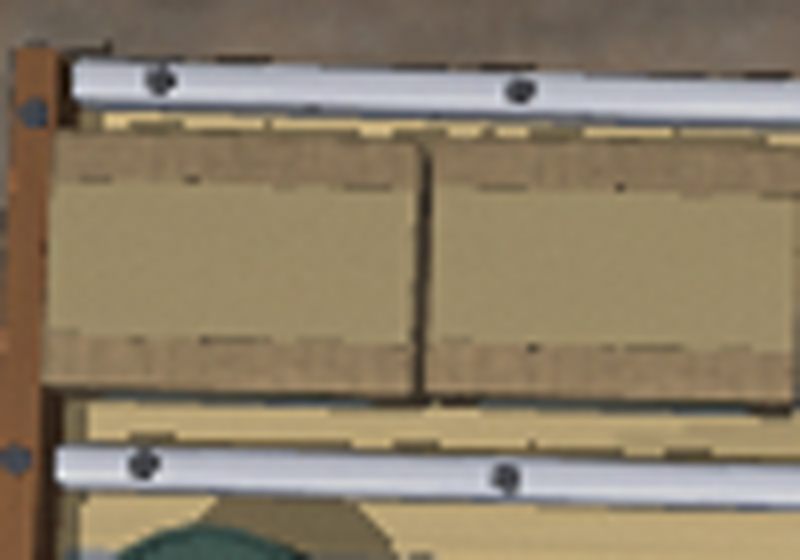

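View pics/top13.png

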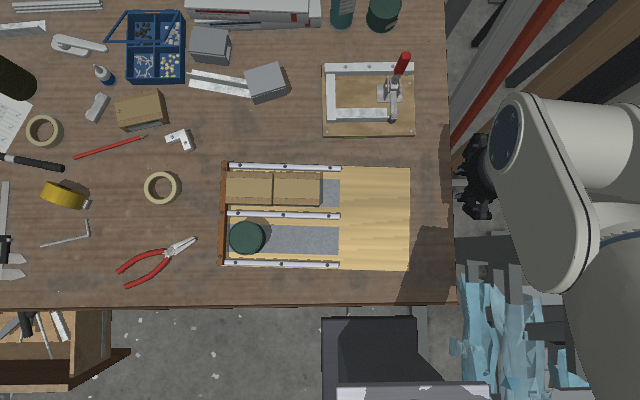

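The crop shows the box close behind the stock box, with a dark slit at columns 416–429. The arm is clear. A numeric check follows, then I hand in.

Run:
```python
from h import *
from station import hand_in
c=calibration("top");o=[220,155]
rep("box",ray(c,c8([(432,140),(797,147),(793,403),(427,393)],o),.049))
rep("stock",ray(c,c8([(52,133),(417,139),(414,391),(42,384)],o),.049))
a,b=[cv2.imread(f"pics/top{i}.png") for i in(0,13)]
for n,s in dict(stock=np.s_[165:210,222:270],tin=np.s_[215:258,222:270]).items(): print(n,"mean abs change",cv2.absdiff(a[s],b[s]).mean().round(2))
state();print(hand_in())
```

```text
box [[84.4, 89.6], [85.2, -3.7], [19.5, -4.4], [19.4, 88.6]] ctr [52.1 42.5] sides [93.3, 65.8, 93.0, 65.0] yaw [0.0089, 0.0004]
stock [[83.5, 186.7], [84.5, 93.5], [19.9, 91.9], [19.0, 186.3]] ctr [ 51.7 139.6] sides [93.2, 64.7, 94.4, 64.5] yaw [0.0116, 0.0089]
stock mean abs change 1.99
tin mean abs change 2.78
t 19.32 rack xy [  50.1 -245. ] z 0.1687 toolx-rack deg 0.02 tilt [-1.4e+00  4.0e-01 -1.0e+03] F [ 0.1 -1.   0.6] open 35.1 q [-0.12  0.39  1.85  0.    0.9  -0.07]
the job is handed in; nothing more can be done
None
```

The box of screws now sits in the far lane, close behind the identical box, and the job is handed in at about 19 s of the 54 s allowed. `hand_in()` gives no verdict, so the figures below are my own measurements.

**What I did:** I pushed the box sideways with the outside of the partly open fingers until it stood square in front of the far lane. The first push came up about 5 mm short, so I gave it a second nudge. I then pushed it down the lane from behind with both fingertips and drew the arm clear. The force readings I saw while pushing stayed below about 7 N.

**Last checks, from the top camera:**

| Check | Measured | Limit |
|---|---|---|
| Gap behind the stock box (read from the slit between them) | about 3 mm | under 8 mm |
| Sideways offset from the stock box | about 0.5 mm (±2 mm) | 12 mm |
| Angle to the lane | about 0.005 rad | 0.1 rad |
| Clearance to each rail | 11–13 mm | no contact |
| Stock box and tin | no visible shift | 10 mm |

**Where the measurements disagreed:**
- **Gap:** the distance between the two box centres came out at 97.1 mm, which would put the gap nearer 1 mm. Lengths along the lane read about 2 mm short in these pictures, and either value is within the limit.
- **Stock box position:** my first reading was about 2 mm off because its dark rear face was counted as part of the top. I corrected it before the final push.
- **Stock box and tin:** I compared the first and last pictures rather than fitting exact positions. The small differences look like changed shadows.

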